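# Fold out the crank and clamp the model house for gluing

## Robot

A 6-joint arm with a two-finger parallel gripper is mounted at the origin on the work surface. World frame = base frame: x ahead of the robot, y to its left, z up, the work surface at z = 0. Lengths are in m, angles in degrees, forces in N, time in s.
With the tool pointing down it reaches from about 0.4 to 0.825 m from the base axis. Payload 7 kg.
Tool frame: the origin (TCP) lies on the centre line of the jaws, within the pads' length; the fingertips stand 11 mm ahead of it and the grasp point (between the pads) lies 8 mm behind it; z points along the fingers, y is the line along which they close (so a half turn about z gives the same grasp; the last joint's range is limited). The gripper opens to 88 mm and grips with 3 to 60 N. Pads are 19 mm wide; open, the fingers measure 130 mm over their backs; the gripper's body (78 mm by 193 mm) begins 47 mm behind the grasp point.
Start: joints at [91.392, 20.546, 0.682, 0, -70.136, -16.507], TCP at [0.176, 0.652, 0.238] pointing down, gripper open.
Joint ranges: [-176.03, 176.03], [-82.01, 121.73], [-58.28, 71.71], [-173.87, 95.51], [-174.79, -0.11], [-173.66, 173.66]. Speed limits (degrees/s): [136.94, 136.94, 172.46, 180, 180, 180].

## Interface

Orientations are given as [roll, pitch, yaw] about the fixed x, y, z axes, in that order (R = Rz(yaw) Ry(pitch) Rx(roll)).
In Python, from plant import r, capture, camera_model, job gives the robot as it stands.
- The arm moves only by the tool drive_tool, never from a script. Its argument "increments" is a list that holds one entry, the list of rows, each a list of 5 numbers: the gripper's target within -1 to 1 (fully open at 1, half-way at 0, shut at -1), then the shift along the tool's x, y, z scaled (see below), then the turn about the tool's z scaled (see below). In form: [[[gripper, tx, ty, tz, roll], ...]]. A call has 1 to 5 rows; each row is the pose to reach, as a shift and turn from the pose commanded when the call began, along the tool's axes at that moment, turning the shorter way round; what a row does not reach only later rows make up. The controller multiplies each number of a shift by 120 mm and each number of a turn by 360 degrees. A row lasts 1/8 s, in which the tool goes at most 62.5 mm and 10.7 degrees, less where a joint would pass 70% of its speed; a pose out of reach is approached as far as the arm can. A call with a number of a shift or a turn outside -1 to 1 is refused whole. A call with a gripper value outside its range is refused whole. The fingers move at their own pace and stop on an object; "squeeze" is the grip in N (left out, the last holds). Time passes only in rows, so rows that repeat a pose let the fingers close. It gives the time, the measured TCP pose, the force, the opening and the grip force at its end, in the units of the state.
- r.get_state(): the state, without advancing time (a new reading comes with each control period).
- capture(name): name is "scene" or "top"; returns the picture (400x640x3 uint8, red, green, blue); there is no depth.
- camera_model(name): a dict with "camera_matrix" (3x3 intrinsics, pixels), "rvec" (rotation vector, rad) and "tvec" (3), from world to camera coordinates, as OpenCV has them. Camera axes: x right, y down, z forward; pixel columns grow to the right and rows downward; lengths in m; the calibration is good to about 2 mm. A picture is of the moment at which its call begins. camera_model takes no time and is no camera call.
- job.close_job(): hands the job in; it is judged then, once.
The state is a dict: "time_s": time; "joints": joint angles; "qd": joint speeds; "joint_torque": joint torques, N m; "tcp_pos": TCP position; "eef_rot": TCP orientation; "contact_force": force on the tool from outside, world axes, zero at the start; "moment": the same for the moment, N m; "gripper_width": finger opening in m; "gripper_force": force on a finger pad.
Only numpy, scipy, OpenCV 4.12 (cv2) and the standard library are available. Lean on these libraries where they do the work, as an engineer would, in place of code of your own. Each camera call takes 0.05 s, during which the arm holds its last target. There are 200 camera calls.

## Task

The model house stands loosely in the gluing press. Swing the folded crank handle fully upright before turning it, then turn the crank clockwise (seen from above) until the sprung jaw pad holds the house snugly against the fence, feeling for the handle to stiffen and never crushing the model (jaw squeeze about 13 N, not beyond 20 N). Drive the jaw only by the crank, leave the handle standing up, and leave the other things where they are.

Things in the scene. Friction and masses are not known exactly. Their poses are not given: they have to be found in the camera images.
- press: gluing press, fixed: wooden board 400 x 200 x 18 mm carrying in line a grey gearbox (80 x 80 mm, top 60 mm over the table) with the crank on top, sliding jaw, house and steel fence (80 mm wide, 55 high). Origin: on the table under the crank's vertical axis; z up; +x is the clamping direction, from crank to fence. Board x -90 to 310, y +-100 mm. Fence face pinned anywhere from x 192 to 214 mm, not measured: feel it
- crank_axis (a point): point on the crank's vertical turning axis, 105 mm above the table, level with the folding hinge. The arm under it is a flat steel bar, 14 mm wide, 85 to 93 mm above the table, on a 12 mm shaft rising from a 28 mm boss (top 66 mm)
- handle_pivot (a point): centre of the folding hinge at the outer end of the crank arm, 55 mm from crank_axis, 105 mm above the table. The hinge axis is level and square to the arm
- handle_grip (a point): point on the centre line of the black round handle sleeve, 40 mm from handle_pivot. Sleeve: 16 mm diameter, 12 to 62 mm from the hinge, spins freely on its spindle, so it can be held with unchanged yaw while the crank goes round. Folded, the handle lies level above the arm and points inward past crank_axis; unfolded it stands upright at the arm's end, top 167 mm above the table
- handle (a joint): fold angle of the handle in rad: 0 = folded flat over the arm, pi/2 = upright at its stop. Starts at 0 to 0.2. Stiff friction hinge (0.08 N m, about 2 N at handle_grip) that stays where it is left
- crank (a joint): crank angle in rad, grows clockwise seen from above, feeds the jaw 16 mm per rad; at 0 the arm points to the press's -x; range 0 to 4.2, starts at 0 to 0.6. A brake gives a steady drag of 0.36 N m (about 6 N at the upright handle) and holds the jaw where it is left; every 10 N of squeeze adds 0.16 N m (2.9 N at the handle)
- jaw: aluminium jaw block 76 mm wide, top 74 mm above the table, sliding on two rods along the press's +x; origin at table height, 78 mm along the press's +x when the crank reads 0
- pad: cork-faced pressure pad 66 x 38 mm on springs in front of the jaw; origin at its middle, 52 mm above the table, its face 6 mm ahead of that and at rest 30 mm ahead of the jaw's origin. Yields towards the jaw 1 mm per 4 N (at most 10 mm): 13 N is 3.3 mm, or 0.2 rad of crank after the house has met the fence
- house: brick model house with grey pitched roof, 60 mm deep along the clamping line, 74 wide, 96 to the ridge, about 0.2 to 0.3 kg, loose on the board between pad and fence, 2 to 12 mm short of the fence. Origin: middle of its underside. The pad pushes it along until it meets the fence (sliding takes only 1 to 2 N of squeeze)
- glue: white squeeze bottle, 40 dia x 110 (sizes in mm); a bystander, not to be disturbed
- varnish: small glass jar, 48 dia x 60 (sizes in mm); a bystander, not to be disturbed
- screwdriver: screwdriver lying flat near the crank end of the press, 160 long (sizes in mm); a bystander, not to be disturbed
- shed: small model shed with a pitched roof, 50 x 45 x 53 (sizes in mm); a bystander, not to be disturbed
- tin: little aluminium tin, 32 dia x 22 high, standing on the press's board beside the gearbox (sizes in mm); a bystander, not to be disturbed
- stack: loose brick chimney, 18 x 14 x 42, standing on the press's board (sizes in mm); a bystander, not to be disturbed
- brush: paint brush lying flat, 150 long (sizes in mm); a bystander, not to be disturbed

How it is judged (in metres and radians):
On the way, in this order (a step that is already met when the one before it is completed fails the run):
1. the handle stands upright (at least 1.4 rad unfolded) and the house is not yet clamped (value of joint handle above 1.4 rad and contact force between pad and house below 3 N), for 0.2 s.
2. the pad squeezes the house with 7 to 20 N (contact force between pad and house between 7 and 20 N), for 0.2 s.
At the end, for the whole second after the job is handed in: the pad squeezes the house with 7 to 20 N against the fence, the house stands level (within 3 degrees) and at rest, and the handle still stands upright (at least 1.3 rad) (all of step 2 and value of joint handle above 1.3 rad and angle between house's own z axis and vertical below 0.05 rad and linear speed of house below 0.01 m/s); the robot touches nothing.
It fails at once if the model is crushed: the pad squeezes it with more than 23 N (contact force between pad and house above 23 N).
It fails at once if the crank is turned (hinge moved more than 20 mm) while the handle is unfolded less than 1.2 rad (distance of handle_pivot from where it was at the start of the episode above 0.02 m and value of joint handle below 1.2 rad).
It fails at once if the robot pushes the jaw or its pad itself (more than 2 N) (contact force between any of the arm, the fingers and jaw above 2 N).
It fails at once if the robot touches the house with more than 3 N (contact force between any of the arm, the fingers and house above 3 N).
It fails at once if a bystander is moved more than 30 mm (distance of any of glue, varnish, screwdriver, shed, tin, stack, brush from where it was at the start of the episode above 0.03 m).
It also fails if it takes over 72 s, if anything falls off the work surface, if the arm or the gripper's body presses on something with over 40 N, if the wrist force passes 120 N, or if a joint passes its speed limit or range.

## Working session

There is one attempt and no reset: what is moved stays moved. The work goes in short steps, Python scripts to look and compute and a tool call to move; the robot and the scene stay as the last step left them, time stands still between calls to the robot, and variables do not carry over. Pictures are saved under pics/ and viewed, at most 10 in all, crops included, and the job is handed in when it is done.

Besides the shell and the picture viewer there is one more tool, called after "Request:" as name([rows], argument=value, ...), one row to a line, values as JSON. drive_tool: Moves the arm, as the interface text tells. Its arguments: {"type":"object","properties":{"increments":{"type":"array"},"squeeze":{"type":"number"}},"required":["increments"]}

```bash
mkdir -p pics; ls; python3 - <<'E'
from plant import r,capture,camera_model,job
import cv2
for n in("scene","top"):
    cv2.imwrite(f"pics/{n}0.png",capture(n)[:,:,::-1]); m=camera_model(n); print(m)
s=r.get_state();print(s)
E
```

```text
pics
{'camera_matrix': array([[382.46550527,   0.        , 317.41932191],
       [  0.        , 382.46550527, 197.97877231],
       [  0.        ,   0.        ,   1.        ]]), 'rvec': array([ 1.42634155,  1.9338539 , -0.98230406]), 'tvec': array([ 0.1272311 , -0.29872871,  1.4715863 ])}
{'camera_matrix': array([[370.17131452,   0.        , 318.63022794],
       [  0.        , 370.17131452, 192.82079778],
       [  0.        ,   0.        ,   1.        ]]), 'rvec': array([ 2.25116881, -1.94558207,  0.21159744]), 'tvec': array([-0.01719334,  0.64680888,  0.75850317])}
{'time_s': 0.1, 'joints': array([ 9.13921007e+01,  2.05874383e+01,  6.39269878e-01, -1.60117409e-02,
       -7.01370526e+01, -1.65056226e+01]), 'qd': array([-0.0356079 , -0.09668846,  0.04483841,  0.08450038, -0.01300132,
       -0.05104705]), 'joint_torque': array([-2.60606379e-03, -5.84161770e+01,  2.93751740e+01,  7.01544106e+00,
        1.01287241e-02, -5.61760328e-05]), 'tcp_pos': array([0.17593421, 0.65123143, 0.23672247]), 'eef_rot': array([ 1.79914014e+02, -9.78147587e-03, -1.51189661e+01]), 'contact_force': array([-0.266377  ,  0.29471497, -0.17766338]), 'moment': array([ 0.03258112, -0.08031302,  0.0136094 ]), 'gripper_force': 0.0, 'gripper_width': 0.0880122333841193}
```

View pics/scene0.png

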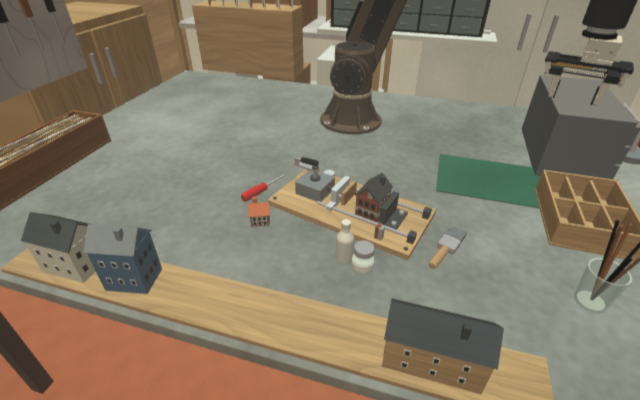

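View pics/top0.png

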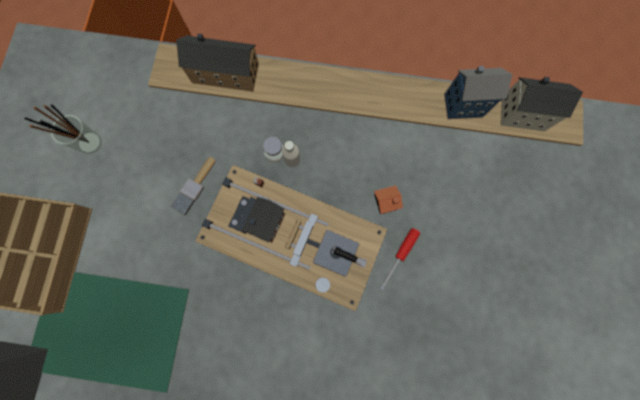

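```bash
cat > h.py <<'E'
import cv2,numpy as np
from plant import r,capture,camera_model,job
def cam(n):
    m=camera_model(n);R=cv2.Rodrigues(m['rvec'])[0];return m['camera_matrix'],R,np.array(m['tvec']).ravel()
def ray(n,uv):
    K,R,t=cam(n);d=R.T@np.linalg.solve(K,[*uv,1]);return -R.T@t,d/np.linalg.norm(d)
def plane(n,uv,z):
    c,d=ray(n,uv);return c+d*(z-c[2])/d[2]
def proj(n,p):
    m=camera_model(n);return cv2.projectPoints(np.float64([p]),m['rvec'],m['tvec'],m['camera_matrix'],None)[0].ravel()
def tri(a,b):
    (c1,d1),(c2,d2)=ray("scene",a),ray("top",b)
    s=np.linalg.lstsq(np.c_[d1,-d2],c2-c1,rcond=None)[0];p,q=c1+s[0]*d1,c2+s[1]*d2
    return (p+q)/2,np.linalg.norm(p-q)
E
python3 - <<'E'
from h import *
t=cv2.imread('pics/top0.png');s=cv2.imread('pics/scene0.png')
a=cv2.resize(t[200:320,290:430],None,fx=5.5,fy=5,interpolation=cv2.INTER_CUBIC) if 0 else cv2.resize(t[205:315,290:430],(700,550),interpolation=cv2.INTER_CUBIC)
b=cv2.resize(s[145:215,265:365],(800,560),interpolation=cv2.INTER_CUBIC)
cv2.imwrite('pics/tc.png',a);cv2.imwrite('pics/sc.png',b)
hsv=cv2.cvtColor(t,cv2.COLOR_BGR2HSV)
m=cv2.inRange(hsv,(10,70,90),(25,200,255));m[:155]=0;m[320:]=0;m[:,:190]=0;m[:,400:]=0
m=cv2.morphologyEx(m,cv2.MORPH_OPEN,np.ones((3,3)))
c=np.vstack([c for c in cv2.findContours(m,0,2)[0] if cv2.contourArea(c)>40 and c[:,0,0].max()>215])
hl=cv2.convexHull(c);q=cv2.approxPolyDP(hl,8,True)[:,0]
print(q)
for p in q: print(plane("top",p,.018).round(4))
P=np.array([plane("top",p,.018)[:2] for p in hl[:,0]],np.float32);print(cv2.minAreaRect(P))
E
```

```text
[[399 191]
 [355 309]
 [197 241]
 [232 167]]
[ 0.6856 -0.1106  0.018 ]
[ 0.4033 -0.0403  0.018 ]
[0.5    0.3396 0.018 ]
[0.6861 0.294  0.018 ]
((0.5947175025939941, 0.11416001617908478), (0.39775416254997253, 0.2993508577346802), 75.52449035644531)
```

View pics/tc.png

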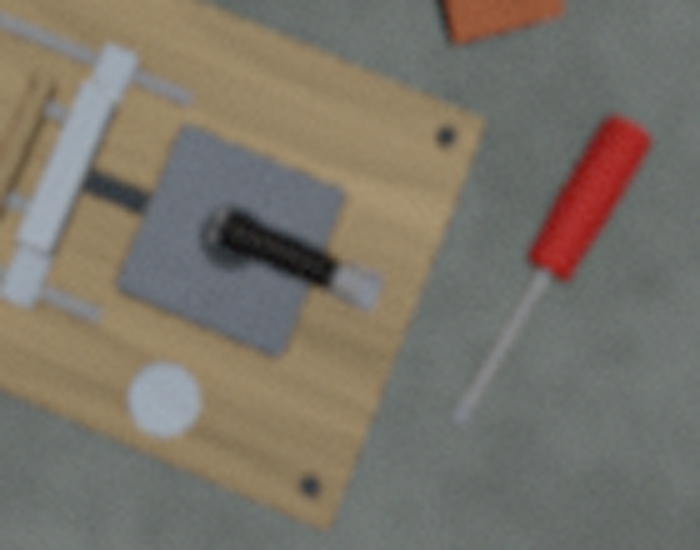

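View pics/sc.png

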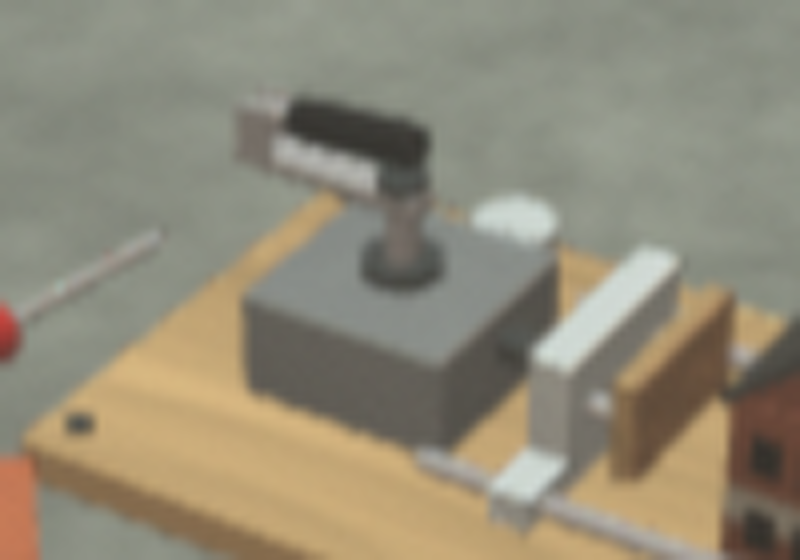

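```bash
python3 - <<'E'
from h import *
T=lambda x,y:(290+x/5,205+y/5)
S=lambda x,y:(265+x/8,145+y/8)
C=[plane("top",p,.018)[:2] for p in (T(485,120),T(328,528),(197,241),(232,167))]
print(np.round(C,4))
rect=cv2.minAreaRect(np.float32(C));print(rect)
mid1=(C[0]+C[1])/2;mid2=(C[2]+C[3])/2;u=(mid2-mid1)/np.linalg.norm(mid2-mid1);print("len",np.linalg.norm(mid2-mid1))
print("ax",u,np.degrees(np.arctan2(u[1],u[0])))
cen=(mid1+mid2)/2;O=cen-u*.110;print("O board",O)
print("gear top",np.mean([plane("top",T(*p),.06) for p in((185,125),(343,190),(280,355),(120,288))],0))
g=[plane("top",T(*p),.06)[:2] for p in((185,125),(343,190),(280,355),(120,288))]
for i in range(4): print(np.linalg.norm(g[i]-g[i-1]),np.degrees(np.arctan2(*(g[i]-g[i-1])[::-1])))
gs=[plane("scene",S(*p),.06)[:2] for p in((245,300),(440,362),(555,262),(365,200))];print("gs",np.mean(gs,0))
print("hinge",tri(S(258,122),T(358,287)),plane("top",T(358,287),.105))
print("hinge scene",plane("scene",S(258,122),.105))
print("sleeve end", plane("top",T(225,228),.108), plane("top",T(335,270),.105))
print("tin",plane("top",T(165,400),.04))
print("sd",plane("top",T(462,415),.005),plane("top",T(630,130),.02))
E
```

```text
[[ 0.5912 -0.0919]
 [ 0.4001 -0.042 ]
 [ 0.5     0.3396]
 [ 0.6861  0.294 ]]
((0.545866072177887, 0.1252821385860443), (0.3973725140094757, 0.19754928350448608), 75.36739349365234)
len 0.3959225473472802
ax [0.24597136 0.9692771 ] 75.76075469053944
O board [0.51730987 0.01829899]
gear top [0.51757153 0.01917082 0.06      ]
0.07646766979273323 -13.639760732627071
0.07496741641012054 -104.09978902449484
0.0763880085484306 166.16026516343473
0.07470021299432669 75.96002495350223
gs [0.52393672 0.02211232]
hinge (array([ 0.5033825 , -0.03410625,  0.09949465]), np.float64(0.001491222538715924)) [ 0.50292698 -0.03276802  0.105     ]
hinge scene [ 0.51222592 -0.03157068  0.105     ]
sleeve end [0.51859501 0.02465993 0.108     ] [ 0.50838852 -0.02257088  0.105     ]
tin [0.4449966  0.03804055 0.04      ]
sd [ 0.45701467 -0.09801934  0.005     ] [ 0.59609297 -0.15872968  0.02      ]
```

Request:
drive_tool([
  [[1, 0, 0, -0.4, 0], [1, 0.2, 0.25, -0.4, 0], [1, 0.5, 0.6, -0.4, 0], [1, 0.9, 0.95, -0.4, 0], [1, 0.9, 0.95, -0.4, 0]],
])

```text
time_s: 0.72
tcp_pos: [0.252, 0.5103, 0.2863]
eef_rot: [-180.0, 0.0, -15.3]
contact_force: [-0.1, 0.2, -0.0]
gripper_width: 0.0873
gripper_force: 0.0
```

Request:
drive_tool([
  [[1, 0.35, 0.35, 0, 0], [1, 0.7, 0.7, 0, 0], [1, 0.95, 1, 0, 0]],
])

```text
time_s: 1.1
tcp_pos: [0.3298, 0.3664, 0.2853]
eef_rot: [180.0, 0.0, -15.1]
contact_force: [1.2, 0.2, -0.0]
gripper_width: 0.0876
gripper_force: 0.0
```

Request:
drive_tool([
  [[1, 0.35, 0.35, 0, 0], [1, 0.7, 0.7, 0, 0], [1, 0.95, 1, 0, 0]],
])

```text
time_s: 1.48
tcp_pos: [0.4087, 0.2208, 0.2855]
eef_rot: [180.0, 0.0, -15.1]
contact_force: [0.5, 0.8, 1.1]
gripper_width: 0.088
gripper_force: 0.0
```

```bash
python3 - <<'E'
from h import *
T=lambda x,y:(290+x/5,205+y/5)
S=lambda x,y:(265+x/8,145+y/8)
print(tri(S(410,140),T(232,230)),tri(S(300,115),T(328,268)))
s=r.get_state();print(s['time_s'],s['tcp_pos'],s['eef_rot'],s['joints'])
E
```

```text
(array([0.5178214 , 0.02254498, 0.11083934]), np.float64(0.0015088298162005173)) (array([ 0.50843843, -0.01869287,  0.10789016]), np.float64(0.0013479095678803977))
1.475 [0.40872637 0.22076788 0.28547415] [ 1.79995691e+02  4.19159884e-03 -1.51256067e+01] [ 5.27592049e+01 -1.55435405e+00 -2.01265012e+01 -2.38530297e-03
 -7.14334225e+01  2.21159482e+01]
```

Request:
drive_tool([
  [[1, 0.33, 0.38, 0, 0], [1, 0.66, 0.75, 0, 0], [1, 0.66, 0.75, 0, 0]],
])

```text
time_s: 1.85
tcp_pos: [0.4621, 0.1117, 0.2852]
eef_rot: [179.9, 0.0, -15.4]
contact_force: [-0.1, 1.1, 0.3]
gripper_width: 0.0877
gripper_force: 0.0
```

Request:
drive_tool([
  [[1, 0.33, 0.38, 0, 0.029], [1, 0.66, 0.75, 0, 0.058], [1, 0.66, 0.75, 0, 0.087], [1, 0.66, 0.75, 0, 0.116], [1, 0.66, 0.75, 0, 0.145]],
])

```text
time_s: 2.48
tcp_pos: [0.5142, 0.008, 0.2851]
eef_rot: [180.0, 0.0, -67.6]
contact_force: [0.7, -0.1, -0.2]
gripper_width: 0.0878
gripper_force: 0.0
```

Request:
drive_tool([
  [[1, 0, 0, 0, 0.029], [1, 0, 0, 0, 0.058], [1, 0, 0, 0, 0.087], [1, 0, 0, 0, 0.1025], [1, 0, 0, 0, 0.1025]],
])

```text
time_s: 3.1
tcp_pos: [0.5141, 0.0082, 0.2853]
eef_rot: [180.0, -0.0, -104.1]
contact_force: [-0.3, 0.7, -0.5]
gripper_width: 0.0875
gripper_force: 0.0
```

```bash
python3 - <<'E'
from h import *
s=r.get_state();print(s['time_s'],s['tcp_pos'],s['eef_rot'],s['joints'],s['contact_force'])
E
```

```text
3.1 [0.51410642 0.00817808 0.28529475] [ 1.79974083e+02 -7.78756827e-03 -1.04112523e+02] [ 2.28066011e+01  3.57687420e+00 -1.48916766e+01 -9.84780668e-03
 -7.15568476e+01 -3.69160084e+01] [-0.26400609  0.65723367 -0.51336331]
```

Request:
drive_tool([
  [[1, 0.033, 0, 0.35, 0], [1, 0.033, 0, 0.7, 0], [1, 0.033, 0, 1, 0]],
])

```text
time_s: 3.48
tcp_pos: [0.5128, 0.0038, 0.1641]
eef_rot: [180.0, -0.0, -104.0]
contact_force: [0.7, -0.1, 0.5]
gripper_width: 0.0875
gripper_force: 0.0
```

Request:
drive_tool([
  [[1, 0, 0, 0.2, 0], [1, 0, 0, 0.4, 0], [1, 0, 0, 0.53, 0], [1, 0, 0, 0.53, 0]],
])

```text
time_s: 3.98
tcp_pos: [0.5124, 0.0036, 0.1008]
eef_rot: [179.9, -0.1, -104.1]
contact_force: [0.6, -0.6, 0.9]
gripper_width: 0.0875
gripper_force: 0.0
```

```bash
python3 - <<'E'
from h import *
t=capture("top")[:,:,::-1];s=capture("scene")[:,:,::-1]
a=np.hstack([cv2.resize(t[205:305,300:400],(400,400),interpolation=2),cv2.resize(s[125:205,270:350],(400,400),interpolation=2)])
cv2.imwrite('pics/g.png',a)
s=r.get_state();print(s['time_s'],s['tcp_pos'],s['eef_rot'],s['contact_force'])
E
```

```text
4.075 [0.51349707 0.00375015 0.10236102] [-1.79984097e+02 -3.40839421e-03 -1.04110535e+02] [-0.43372948  0.49556156 -0.83920248]
```

View pics/g.png

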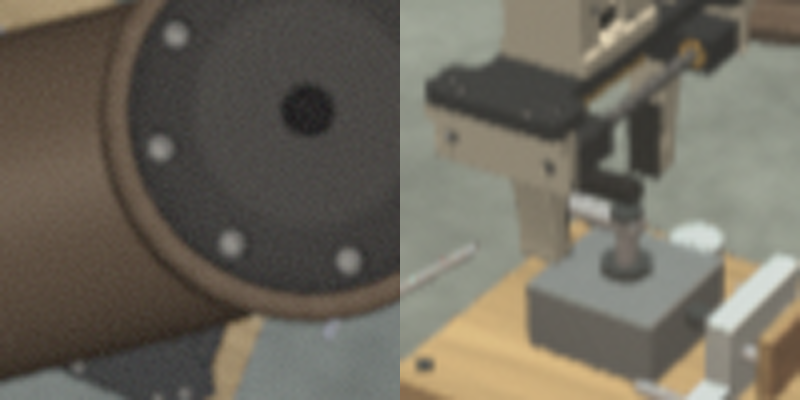

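The top view is blocked by the arm. In the scene half, the fingers straddle the sleeve (dark bar at about 610,185 in the crop). I'll close gently.

Request:
drive_tool([
  [[-1, 0, 0, 0, 0], [-1, 0, 0, 0, 0], [-1, 0, 0, 0, 0], [-1, 0, 0, 0, 0], [-1, 0, 0, 0, 0]],
], squeeze=6)

```text
time_s: 4.7
tcp_pos: [0.5131, 0.0033, 0.102]
eef_rot: [-180.0, 0.0, -104.2]
contact_force: [0.2, -0.3, -0.0]
gripper_width: 0.0428
gripper_force: 0.0
```

Request:
drive_tool([
  [[-1, 0, 0, 0, 0], [-1, 0, 0, 0, 0], [-1, 0, 0, 0, 0], [-1, 0, 0, 0, 0], [-1, 0, 0, 0, 0]],
])

```text
time_s: 5.32
tcp_pos: [0.513, 0.0034, 0.1019]
eef_rot: [180.0, -0.0, -104.2]
contact_force: [-0.5, 0.7, -0.8]
gripper_width: 0.016
gripper_force: 6.0
```

Request:
drive_tool([
  [[-1, 0, 0, 0, 0], [-1, 0, 0, 0, 0], [-1, 0, 0, 0, 0]],
])

```text
time_s: 5.7
tcp_pos: [0.513, 0.0033, 0.1019]
eef_rot: [180.0, -0.0, -104.2]
contact_force: [-1.1, 0.8, 1.1]
gripper_width: 0.016
gripper_force: 6.0
```

Request:
drive_tool([
  [[-1, 0.005, 0, -0.03, 0], [-1, 0.0175, 0, -0.074, 0], [-1, 0.042, 0, -0.126, 0], [-1, 0.074, 0, -0.1725, 0], [-1, 0.114, 0, -0.2125, 0]],
], squeeze=8)

```text
time_s: 6.32
tcp_pos: [0.5095, -0.0099, 0.1279]
eef_rot: [180.0, 0.0, -104.2]
contact_force: [-2.0, 4.4, -1.9]
gripper_width: 0.016
gripper_force: 8.0
```

Request:
drive_tool([
  [[-1, 0.047, 0, -0.0325, 0], [-1, 0.098, 0, -0.057, 0], [-1, 0.153, 0, -0.072, 0], [-1, 0.21, 0, -0.077, 0], [-1, 0.235, 0, -0.077, 0]],
])

```text
time_s: 6.95
tcp_pos: [0.5024, -0.0374, 0.1376]
eef_rot: [-180.0, 0.0, -104.2]
contact_force: [-4.4, 6.8, 4.7]
gripper_width: 0.0156
gripper_force: 7.9
```

Request:
drive_tool([
  [[-1, 0, 0, 0, 0]],
])

```text
time_s: 7.08
tcp_pos: [0.5024, -0.0375, 0.1376]
eef_rot: [180.0, 0.0, -104.2]
contact_force: [-4.3, 4.4, 5.2]
gripper_width: 0.0157
gripper_force: 8.0
```

```bash
python3 - <<'E'
from h import *
t=capture("top")[:,:,::-1];s=capture("scene")[:,:,::-1]
cv2.imwrite('pics/g2.png',cv2.resize(s[95:205,250:360],(600,600),interpolation=2))
s=r.get_state();p=s['tcp_pos'];d=p[:2]-[.5175,.0187];print(s['time_s'],p,d@[.2453,.9694],d@[-.9694,.2453],s['contact_force'])
E
```

```text
7.175 [ 0.50232336 -0.03752977  0.13761007] -0.05823196501904377 0.0009190695286398143 [-4.69257577  3.93370276  4.94843741]
```

View pics/g2.png

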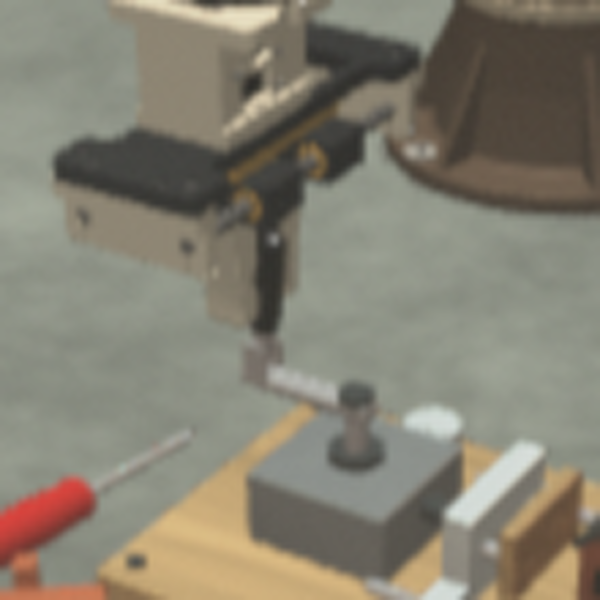

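Request:
drive_tool([
  [[-1, 0.012, 0.006, -0.01, 0], [-1, 0.025, 0.012, -0.015, 0], [-1, 0.025, 0.012, -0.015, 0]],
])

```text
time_s: 7.55
tcp_pos: [0.5012, -0.0399, 0.1387]
eef_rot: [-179.9, 0.0, -104.2]
contact_force: [3.2, 2.3, -7.2]
gripper_width: 0.0158
gripper_force: 8.0
```

```bash
cat >> h.py <<'E'
def st():
    s=r.get_state();p=s['tcp_pos'];d=p[:2]-[.5175,.0187];f=s['contact_force'];a=np.array([.2453,.9694]);b=np.array([-.9694,.2453])
    print(round(s['time_s'],2),'px %.2f py %.2f z %.2f'%(d@a*1e3,d@b*1e3,p[2]*1e3),'F px %.1f py %.1f z %.1f'%(f[:2]@a,f[:2]@b,f[2]),'crank %.3f R %.1f'%(np.arctan2(d@b,-(d@a)),np.linalg.norm(d)*1e3),s['eef_rot'][2])
E
python3 -c "from h import *;st()"
```

```text
7.55 px -60.82 py 1.40 z 138.66 F px 3.0 py -2.5 z -7.2 crank 0.023 R 60.8 -104.21468025120457
```

```bash
python3 - <<'E'
from h import *
s=capture("scene")[:,:,::-1]
im=cv2.resize(s[95:205,250:360],(600,600),interpolation=2)
O=np.array([.5175,.0187]);a=np.array([.2453,.9694])
for px in(-.055,-.060):
  for z in(.105,.12,.145): print(px,z,((proj("scene",[*(O+a*px),z])-[250,95])*600/110).round(0))
cv2.imwrite('pics/g3.png',cv2.resize(s[125:170,280:330],(800,600),interpolation=2))
st()
E
```

```text
-0.055 0.105 [257. 347.]
-0.055 0.12 [257. 320.]
-0.055 0.145 [255. 275.]
-0.06 0.105 [249. 344.]
-0.06 0.12 [248. 318.]
-0.06 0.145 [246. 272.]
7.6 px -60.81 py 1.42 z 138.64 F px 3.0 py -3.6 z -6.8 crank 0.023 R 60.8 -104.21095241371094
```

View pics/g3.png

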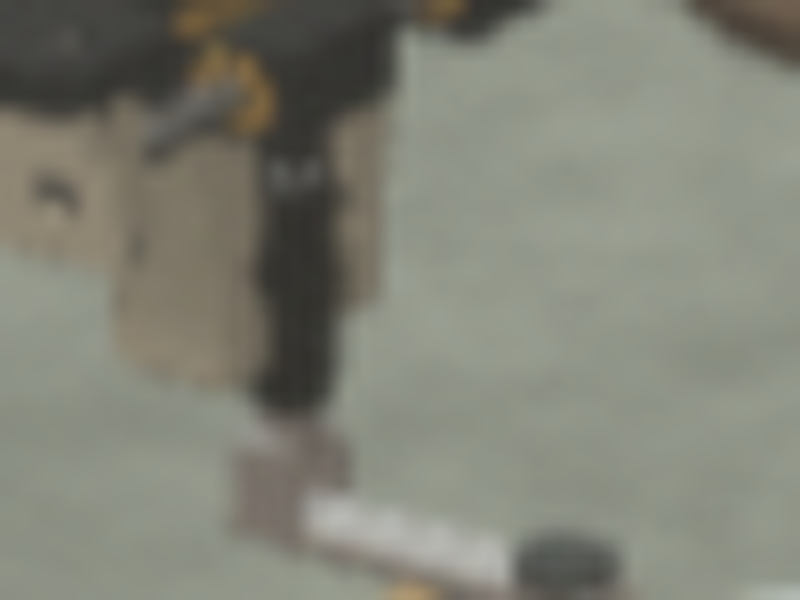

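```bash
python3 - <<'E'
from h import *
s=r.get_state();p=s['tcp_pos'];a=np.array([.2453,.9694,0])
for z in(-.011,0,.008): print(((proj("scene",p+[0,0,z])-[280,125])*[16,600/45]).round(0))
print(((proj("scene",p+[0,0,.008]+a*.005)-[280,125])*[16,600/45]).round(0))
c,d=ray("scene",(320,200));print(c,d)
E
```

```text
[247. 339.]
[245. 290.]
[243. 254.]
[268. 260.]
[1.34200169 0.28036267 0.62563654] [-0.77118488 -0.23033331 -0.59348162]
```

Request:
drive_tool([
  [[-1, 0.01, -0.003, 0.02, 0], [-1, 0.02, -0.007, 0.03, 0], [-1, 0.02, -0.007, 0.03, 0]],
])

```text
time_s: 7.98
tcp_pos: [0.501, -0.0426, 0.1363]
eef_rot: [-180.0, -0.0, -104.2]
contact_force: [-3.9, 2.8, 10.0]
gripper_width: 0.0156
gripper_force: 8.0
```

```bash
python3 -c "from h import *;st()"
```

```text
7.97 px -63.50 py 0.99 z 136.32 F px 1.8 py 4.5 z 10.0 crank 0.016 R 63.5 -104.17681823286237
```

Request:
drive_tool([
  [[0.2, 0, 0, -0.017, 0], [0.2, 0, 0, -0.017, 0], [0.2, 0, 0, -0.017, 0], [0.2, 0, 0, -0.017, 0], [0.2, 0, 0, -0.017, 0]],
])

```text
time_s: 8.6
tcp_pos: [0.5009, -0.0424, 0.1368]
eef_rot: [180.0, -0.0, -104.2]
contact_force: [-0.1, 0.0, 0.4]
gripper_width: 0.0517
gripper_force: 0.0
```

Request:
drive_tool([
  [[0.2, 0, 0, -0.3, 0], [0.2, 0, 0, -0.6, 0], [0.2, 0.5, 0.2, -0.8, 0], [0.2, 0.9, 0.6, -0.8, 0], [0.2, 1, 0.9, -0.8, 0]],
])

```text
time_s: 9.22
tcp_pos: [0.365, -0.1333, 0.2329]
eef_rot: [180.0, -0.0, -104.3]
contact_force: [0.6, 0.3, 0.8]
gripper_width: 0.0525
gripper_force: 0.0
```

```bash
python3 - <<'E'
from h import *
t=capture("top")[:,:,::-1];s=capture("scene")[:,:,::-1]
a=np.hstack([cv2.resize(t[225:285,320:380],(400,400),interpolation=2),cv2.resize(s[130:190,280:340],(400,400),interpolation=2)])
cv2.imwrite('pics/g4.png',a);st()
E
```

```text
9.32 px -185.10 py 112.83 z 233.06 F px 0.8 py -1.0 z 0.7 crank 0.547 R 216.8 -104.322440739789
```

View pics/g4.png

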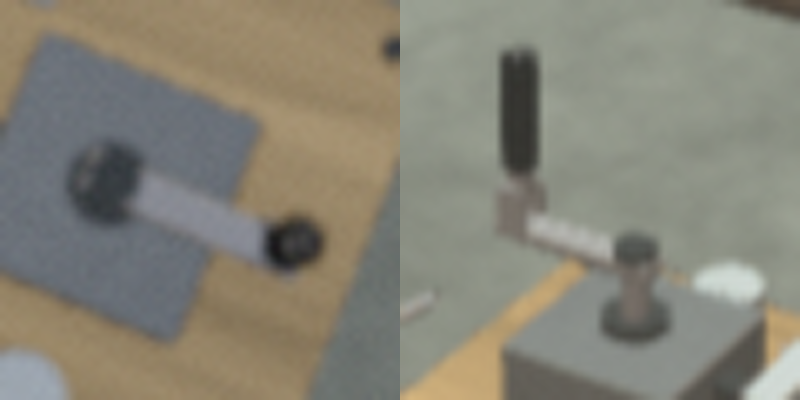

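```bash
python3 - <<'E'
from h import *
O=np.array([.5175,.0187]);a=np.array([.2453,.9694]);b=np.array([-.9694,.2453])
def pf(p):d=p[:2]-O;print(((d@a)*1e3).round(1),((d@b)*1e3).round(1),(p[2]*1e3).round(1))
T=lambda x,y:(320+x/6.6667,225+y/6.6667)
S=lambda x,y:(280+(x-400)/6.6667,130+y/6.6667)
pf(plane("top",T(298,240),.167));pf(plane("scene",S(520,50),.167));pf(tri(S(520,50),T(298,240))[0])
print("hinge level, scene",);pf(plane("scene",S(521,170),.117))
print("hub");pf(tri(S(634,243),T(106,182))[0]);pf(plane("top",T(106,182),.097));pf(plane("scene",S(634,243),.097))
E
```

```text
-51.9 1.2 167.0
-52.7 3.6 167.0
-51.5 1.4 168.3
hinge level, scene
-50.1 -2.1 117.0
hub
1.8 1.6 97.5
2.8 2.1 97.0
0.4 1.8 97.0
```

Request:
drive_tool([
  [[0.2, -0.3, -0.3, 0, 0], [0.2, -0.7, -0.6, 0, 0], [0.2, -1, -0.913, 0, 0], [0.2, -1, -0.913, 0, 0], [0.2, -1, -0.913, 0, 0]],
])

```text
time_s: 9.95
tcp_pos: [0.5021, -0.0426, 0.2323]
eef_rot: [179.9, -0.0, -104.2]
contact_force: [-0.2, 0.2, 0.5]
gripper_width: 0.0523
gripper_force: 0.0
```

```bash
sed -i 's/\[.5175,.0187\]/[.517,.0203]/' h.py; python3 -c "from h import *;st();print(r.get_state()['tcp_pos'])"
```

```text
9.95 px -64.64 py -1.03 z 232.28 F px 0.1 py 0.3 z 0.5 crank -0.016 R 64.7 -104.19414849857147
[ 0.50214222 -0.04262521  0.2322843 ]
```

Request:
drive_tool([
  [[0.2, -0.088, 0.011, 0, 0], [0.2, -0.088, 0.011, 0.3, 0], [0.2, -0.088, 0.011, 0.6, 0], [0.2, -0.088, 0.011, 0.79, 0], [-1, -0.088, 0.011, 0.79, 0]],
], squeeze=25)

```text
time_s: 10.58
tcp_pos: [0.5023, -0.0324, 0.1373]
eef_rot: [179.9, -0.1, -104.2]
contact_force: [1.0, -0.1, 0.5]
gripper_width: 0.0471
gripper_force: 0.0
```

Request:
drive_tool([
  [[-1, 0, 0, 0, 0], [-1, 0, 0, 0, 0], [-1, 0, 0, 0, 0], [-1, 0, 0, 0, 0], [-1, 0, 0, 0, 0]],
])

```text
time_s: 11.2
tcp_pos: [0.5037, -0.0321, 0.1389]
eef_rot: [-180.0, 0.0, -104.2]
contact_force: [-3.2, 1.7, 5.8]
gripper_width: 0.0153
gripper_force: 25.0
```

```bash
python3 -c "from h import *;st();s=capture('scene');st()"
```

```text
11.2 px -54.01 py 0.04 z 138.88 F px 0.8 py 3.5 z 5.8 crank 0.001 R 54.0 -104.21249638639542
11.25 px -53.97 py 0.02 z 138.88 F px 0.9 py 2.7 z 5.7 crank 0.000 R 54.0 -104.20718428748481
```

Request:
drive_tool([
  [[-1, -0.002, 0.046, 0, 0], [-1, -0.009, 0.091, 0, 0], [-1, -0.0205, 0.135, 0, 0], [-1, -0.036, 0.178, 0, 0], [-1, -0.056, 0.22, 0, 0]],
])

```text
time_s: 11.88
tcp_pos: [0.4811, -0.0196, 0.139]
eef_rot: [-179.8, 0.0, -104.2]
contact_force: [4.5, -5.4, -0.5]
gripper_width: 0.0153
gripper_force: 25.0
```

```bash
cat >> h.py <<'E'
def tan(c=(0,0)):
    s=r.get_state();p=s['tcp_pos'];d=p[:2]-[.517,.0203];f=s['contact_force'][:2];a=np.array([.2453,.9694]);b=np.array([-.9694,.2453])
    x,y=d@a*1e3-c[0],d@b*1e3-c[1];th=np.arctan2(y,-x);fx,fy=f@a,f@b
    print('t %.2f th %.3f R %.2f Ftan(resist) %.2f Frad(out) %.2f z %.1f'%(s['time_s'],th,np.hypot(x,y),-(fx*np.sin(th)+fy*np.cos(th)),-fx*np.cos(th)+fy*np.sin(th),s['contact_force'][2]),'w',s['gripper_width'])
    return x,y,th
E
python3 -c "from h import *;st();tan()"
```

```text
11.88 px -47.45 py 25.01 z 138.99 F px -4.1 py -5.7 z -0.5 crank 0.485 R 53.6 -104.19067264435726
t 11.88 th 0.485 R 53.64 Ftan(resist) 6.96 Frad(out) 1.02 z -0.5 w 0.015308655263224388
```

Request:
drive_tool([
  [[-1, -0.017, 0.043, 0, 0], [-1, -0.042, 0.083, 0, 0], [-1, -0.074, 0.118, 0, 0], [-1, -0.11, 0.149, 0, 0], [-1, -0.148, 0.176, 0, 0]],
])

```text
time_s: 12.5
tcp_pos: [0.4654, 0.0032, 0.139]
eef_rot: [-179.8, 0.0, -104.2]
contact_force: [5.7, -5.2, -1.5]
gripper_width: 0.0154
gripper_force: 25.0
```

```bash
python3 -c "from h import *;st();tan();tan((1,0))"
```

```text
12.5 px -29.22 py 45.85 z 138.98 F px -3.7 py -6.8 z -1.5 crank 1.003 R 54.4 -104.18301306001415
t 12.50 th 1.003 R 54.37 Ftan(resist) 6.77 Frad(out) -3.79 z -1.5 w 0.01535969520062856
t 12.50 th 0.988 R 54.91 Ftan(resist) 6.83 Frad(out) -3.69 z -1.5 w 0.01535969520062856
```

Request:
drive_tool([
  [[-1, -0.042, 0.021, 0, 0], [-1, -0.0845, 0.04, 0, 0], [-1, -0.129, 0.055, 0, 0], [-1, -0.1745, 0.065, 0, 0]],
])

```text
time_s: 13.0
tcp_pos: [0.4625, 0.0251, 0.139]
eef_rot: [-179.8, -0.0, -104.2]
contact_force: [5.5, -7.4, 0.8]
gripper_width: 0.0154
gripper_force: 25.0
```

```bash
python3 -c "from h import *;st();tan();tan((1,0))"
```

```text
13.0 px -8.75 py 53.96 z 138.96 F px -5.9 py -7.2 z 0.8 crank 1.410 R 54.7 -104.17961727558883
t 13.00 th 1.410 R 54.67 Ftan(resist) 6.94 Frad(out) -6.15 z 0.8 w 0.01542252032353526
t 13.00 th 1.392 R 54.84 Ftan(resist) 7.05 Frad(out) -6.02 z 0.8 w 0.01542252032353526
```

Request:
drive_tool([
  [[-1, -0.024, -0.0015, 0, 0], [-1, -0.047, 0, 0, 0], [-1, -0.07, 0, 0, 0]],
])

```text
time_s: 13.38
tcp_pos: [0.4638, 0.0327, 0.1389]
eef_rot: [-179.9, -0.1, -104.2]
contact_force: [1.5, -6.7, 4.2]
gripper_width: 0.0155
gripper_force: 25.0
```

```bash
python3 -c "from h import *;tan();tan((1,0))"
```

```text
t 13.38 th 1.552 R 54.63 Ftan(resist) 6.17 Frad(out) -2.95 z 4.2 w 0.015547890771504288
t 13.38 th 1.534 R 54.66 Ftan(resist) 6.22 Frad(out) -2.83 z 4.2 w 0.015547890771504288
```

Request:
drive_tool([
  [[-1, -0.023, 0.001, 0, 0], [-1, -0.046, 0, 0, 0], [-1, -0.069, -0.003, 0, 0]],
])

```text
time_s: 13.75
tcp_pos: [0.4661, 0.0405, 0.1389]
eef_rot: [-179.9, -0.1, -104.2]
contact_force: [0.7, -7.9, 4.1]
gripper_width: 0.0154
gripper_force: 25.0
```

```bash
python3 -c "from h import *;tan();tan((1,0))"
```

```text
t 13.75 th 1.700 R 54.77 Ftan(resist) 7.06 Frad(out) -3.54 z 4.1 w 0.015402670844087417
t 13.75 th 1.682 R 54.65 Ftan(resist) 7.12 Frad(out) -3.41 z 4.1 w 0.015402670844087417
```

Request:
drive_tool([
  [[-1, -0.023, -0.003, 0, 0], [-1, -0.0456, -0.008, 0, 0], [-1, -0.068, -0.014, 0, 0]],
])

```text
time_s: 14.12
tcp_pos: [0.4695, 0.0478, 0.1389]
eef_rot: [-180.0, -0.1, -104.2]
contact_force: [-0.2, -7.9, 4.8]
gripper_width: 0.0153
gripper_force: 25.0
```

```bash
python3 -c "from h import *;tan();tan((1,0))"
```

```text
t 14.12 th 1.848 R 54.90 Ftan(resist) 6.88 Frad(out) -3.80 z 4.8 w 0.015271944547731049
t 14.12 th 1.831 R 54.64 Ftan(resist) 6.95 Frad(out) -3.68 z 4.8 w 0.015271944547731049
```

Request:
drive_tool([
  [[-1, -0.022, -0.0065, 0, 0], [-1, -0.044, -0.0145, 0, 0], [-1, -0.065, -0.0235, 0, 0]],
])

```text
time_s: 14.5
tcp_pos: [0.4739, 0.0545, 0.1388]
eef_rot: [-180.0, -0.1, -104.2]
contact_force: [-0.2, -7.5, 6.4]
gripper_width: 0.0156
gripper_force: 25.0
```

```bash
python3 -c "from h import *;tan();tan((1,0))"
```

```text
t 14.50 th 1.994 R 55.02 Ftan(resist) 5.99 Frad(out) -4.44 z 6.4 w 0.015563473035320649
t 14.50 th 1.978 R 54.61 Ftan(resist) 6.07 Frad(out) -4.34 z 6.4 w 0.015563473035320649
```

Request:
drive_tool([
  [[-1, -0.02, -0.0117, 0, 0], [-1, -0.04, -0.023, 0, 0], [-1, -0.06, -0.035, 0, 0]],
])

```text
time_s: 14.88
tcp_pos: [0.4794, 0.0605, 0.1388]
eef_rot: [180.0, -0.1, -104.2]
contact_force: [-2.7, -7.6, 7.2]
gripper_width: 0.0151
gripper_force: 25.0
```

```bash
python3 -c "from h import *;tan();tan((1,0))"
```

```text
t 14.88 th 2.141 R 55.08 Ftan(resist) 7.12 Frad(out) -3.68 z 7.2 w 0.015143432269989512
t 14.88 th 2.126 R 54.54 Ftan(resist) 7.18 Frad(out) -3.57 z 7.2 w 0.015143432269989512
```

Request:
drive_tool([
  [[-1, -0.019, -0.013, 0, 0], [-1, -0.037, -0.027, 0, 0], [-1, -0.0545, -0.042, 0, 0]],
])

```text
time_s: 15.25
tcp_pos: [0.4855, 0.0656, 0.1388]
eef_rot: [180.0, -0.1, -104.2]
contact_force: [-4.3, -6.1, 9.6]
gripper_width: 0.0154
gripper_force: 25.0
```

```bash
python3 -c "from h import *;tan();tan((1,0))"
```

```text
t 15.25 th 2.286 R 55.15 Ftan(resist) 6.96 Frad(out) -2.56 z 9.6 w 0.015400017293039175
t 15.25 th 2.273 R 54.50 Ftan(resist) 7.00 Frad(out) -2.46 z 9.6 w 0.015400017293039175
```

Request:
drive_tool([
  [[-1, -0.0187, -0.014, -0.004, 0], [-1, -0.0354, -0.03, -0.007, 0], [-1, -0.0507, -0.0476, -0.007, 0]],
])

```text
time_s: 15.62
tcp_pos: [0.4917, 0.0695, 0.1389]
eef_rot: [179.9, -0.2, -104.2]
contact_force: [-3.7, -6.7, 3.4]
gripper_width: 0.0156
gripper_force: 25.0
```

```bash
python3 -c "from h import *;tan();tan((1,0))"
```

```text
t 15.62 th 2.419 R 55.34 Ftan(resist) 6.35 Frad(out) -4.24 z 3.4 w 0.01562548495678875
t 15.62 th 2.407 R 54.59 Ftan(resist) 6.40 Frad(out) -4.17 z 3.4 w 0.01562548495678875
```

Request:
drive_tool([
  [[-1, -0.0116, -0.0145, 0, 0], [-1, -0.0225, -0.0295, 0, 0], [-1, -0.0328, -0.045, 0, 0]],
])

```text
time_s: 16.0
tcp_pos: [0.4977, 0.0722, 0.1389]
eef_rot: [179.8, -0.2, -104.3]
contact_force: [-5.2, -5.9, 5.7]
gripper_width: 0.0156
gripper_force: 25.0
```

```bash
python3 -c "from h import *;tan();tan((1,0))
t=capture('top')[:,:,::-1];s=capture('scene')[:,:,::-1];cv2.imwrite('pics/m.png',np.hstack([cv2.resize(t[180:280,210:310],(400,400),interpolation=2),cv2.resize(s[150:230,320:400],(400,400),interpolation=2)]))"
```

```text
t 16.00 th 2.538 R 55.35 Ftan(resist) 6.88 Frad(out) -3.71 z 5.7 w 0.015578765628959856
t 16.00 th 2.528 R 54.53 Ftan(resist) 6.91 Frad(out) -3.64 z 5.7 w 0.015578765628959856
```

View pics/m.png

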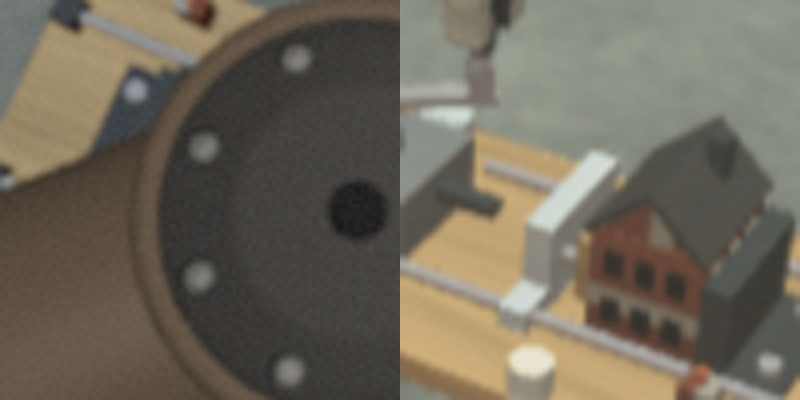

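Request:
drive_tool([
  [[-1, -0.0062, -0.0098, 0, 0], [-1, -0.0121, -0.0198, 0, 0], [-1, -0.0178, -0.03, 0, 0]],
])

```text
time_s: 16.48
tcp_pos: [0.5013, 0.0734, 0.1388]
eef_rot: [179.8, -0.2, -104.3]
contact_force: [-6.8, -4.6, 7.1]
gripper_width: 0.0156
gripper_force: 25.0
```

```bash
python3 -c "from h import *;tan((1,0))"
```

```text
t 16.48 th 2.598 R 54.51 Ftan(resist) 7.81 Frad(out) -2.41 z 7.1 w 0.015564363821580152
```

Request:
drive_tool([
  [[-1, -0.0069, -0.0096, -0.003, 0], [-1, -0.012, -0.02, -0.005, 0], [-1, -0.0169, -0.0304, -0.005, 0]],
])

```text
time_s: 16.85
tcp_pos: [0.5045, 0.0743, 0.1389]
eef_rot: [179.7, -0.2, -104.3]
contact_force: [-9.2, -4.3, 4.4]
gripper_width: 0.0153
gripper_force: 25.0
```

```bash
python3 -c "from h import *;tan((1,0))"
```

```text
t 16.85 th 2.658 R 54.51 Ftan(resist) 9.95 Frad(out) -1.99 z 4.4 w 0.01526223829637784
```

```bash
python3 -c "
from h import *
for i in range(8): capture('top');tan((1,0))"
```

```text
t 16.90 th 2.662 R 54.52 Ftan(resist) 10.08 Frad(out) -3.03 z 4.8 w 0.015337909005420113
t 16.95 th 2.661 R 54.54 Ftan(resist) 8.44 Frad(out) -2.66 z 4.6 w 0.015351879122013225
t 17.00 th 2.662 R 54.54 Ftan(resist) 8.70 Frad(out) -1.70 z 4.0 w 0.015376567305560928
t 17.05 th 2.662 R 54.55 Ftan(resist) 8.86 Frad(out) -2.77 z 5.3 w 0.015463404388702712
t 17.10 th 2.661 R 54.52 Ftan(resist) 9.34 Frad(out) -3.32 z 3.4 w 0.015207609258244317
t 17.15 th 2.661 R 54.53 Ftan(resist) 8.45 Frad(out) -3.39 z 3.7 w 0.015232420637364505
t 17.20 th 2.661 R 54.52 Ftan(resist) 7.70 Frad(out) -2.50 z 5.0 w 0.015439702457745109
t 17.25 th 2.661 R 54.54 Ftan(resist) 7.86 Frad(out) -3.15 z 4.9 w 0.015252352873992762
```

Request:
drive_tool([
  [[-1, -0.0047, -0.0109, 0, 0], [-1, -0.0082, -0.0195, 0, 0], [-1, -0.0082, -0.0195, 0, 0]],
])

```text
time_s: 17.62
tcp_pos: [0.507, 0.0748, 0.1389]
eef_rot: [179.7, -0.2, -104.3]
contact_force: [-8.4, -3.0, 5.6]
gripper_width: 0.0153
gripper_force: 25.0
```

```bash
python3 -c "
from h import *
for i in range(6): tan((1,0));capture('top')"
```

```text
t 17.62 th 2.704 R 54.50 Ftan(resist) 8.83 Frad(out) -1.33 z 5.6 w 0.015296113167226387
t 17.68 th 2.704 R 54.54 Ftan(resist) 9.10 Frad(out) -1.91 z 5.0 w 0.015568085410518651
t 17.73 th 2.704 R 54.52 Ftan(resist) 10.11 Frad(out) -2.31 z 4.9 w 0.015456358727008122
t 17.77 th 2.704 R 54.51 Ftan(resist) 9.33 Frad(out) -2.30 z 5.4 w 0.015453653090905383
t 17.82 th 2.704 R 54.52 Ftan(resist) 9.53 Frad(out) -1.44 z 5.7 w 0.015622494577111937
t 17.88 th 2.704 R 54.54 Ftan(resist) 10.49 Frad(out) -2.35 z 4.8 w 0.015505214801881426
```

Request:
drive_tool([
  [[-1, -0.0037, -0.0098, 0, 0], [-1, -0.0072, -0.0197, 0, 0], [-1, -0.0072, -0.0197, 0, 0]],
])

```text
time_s: 18.3
tcp_pos: [0.5093, 0.0752, 0.1389]
eef_rot: [179.7, -0.2, -104.3]
contact_force: [-9.9, -2.7, 6.3]
gripper_width: 0.0153
gripper_force: 25.0
```

```bash
python3 -c "
from h import *
for i in range(8): tan((1,0));capture('top')"
```

```text
t 18.30 th 2.747 R 54.49 Ftan(resist) 10.22 Frad(out) -1.19 z 6.3 w 0.015288683868957365
t 18.35 th 2.748 R 54.52 Ftan(resist) 10.77 Frad(out) -1.27 z 5.3 w 0.015725045819517475
t 18.40 th 2.748 R 54.49 Ftan(resist) 10.22 Frad(out) -1.63 z 6.1 w 0.015572803589916964
t 18.45 th 2.748 R 54.50 Ftan(resist) 10.18 Frad(out) -1.06 z 6.4 w 0.015361472073655742
t 18.50 th 2.748 R 54.50 Ftan(resist) 10.00 Frad(out) -1.10 z 5.3 w 0.01620036158047182
t 18.55 th 2.747 R 54.51 Ftan(resist) 10.24 Frad(out) -1.44 z 6.4 w 0.015744436720847448
t 18.60 th 2.747 R 54.50 Ftan(resist) 10.44 Frad(out) -1.44 z 5.5 w 0.015201137219065875
t 18.65 th 2.748 R 54.49 Ftan(resist) 9.88 Frad(out) -1.46 z 5.9 w 0.01555944391787339
```

Request:
drive_tool([
  [[-1, 0.003, 0.008, 0.01, 0], [-1, 0.006, 0.0155, 0.015, 0], [-1, 0.006, 0.0155, 0.015, 0]],
])

```text
time_s: 19.08
tcp_pos: [0.5091, 0.0753, 0.1387]
eef_rot: [179.9, -0.1, -104.2]
contact_force: [-8.3, -4.3, 13.8]
gripper_width: 0.0154
gripper_force: 25.0
```

```bash
python3 -c "
from h import *
for i in range(3): tan((1,0));capture('top')"
```

```text
t 19.07 th 2.745 R 54.61 Ftan(resist) 8.80 Frad(out) -3.01 z 13.8 w 0.015390946631693022
t 19.12 th 2.745 R 54.60 Ftan(resist) 10.52 Frad(out) -2.80 z 13.1 w 0.015463058661190856
t 19.18 th 2.745 R 54.59 Ftan(resist) 9.68 Frad(out) -2.99 z 13.8 w 0.015150152547991257
```

Request:
drive_tool([
  [[-1, 0.003, 0.008, -0.01, 0], [-1, 0.005, 0.014, -0.02, 0], [-1, 0.005, 0.014, -0.025, 0]],
])

```text
time_s: 19.6
tcp_pos: [0.5074, 0.075, 0.1393]
eef_rot: [179.9, -0.1, -104.3]
contact_force: [3.1, -5.5, -13.5]
gripper_width: 0.0156
gripper_force: 25.0
```

```bash
python3 -c "
from h import *
for i in range(3): tan((1,0));capture('top')"
```

```text
t 19.60 th 2.713 R 54.64 Ftan(resist) -2.11 Frad(out) -5.94 z -13.5 w 0.015594637640371346
t 19.65 th 2.713 R 54.65 Ftan(resist) -2.35 Frad(out) -6.28 z -10.8 w 0.015418465284117932
t 19.70 th 2.713 R 54.65 Ftan(resist) -1.47 Frad(out) -5.97 z -11.4 w 0.015348180858133043
```

Request:
drive_tool([
  [[0.2, -0.001, -0.004, 0.008, 0], [0.2, -0.001, -0.004, 0.008, 0], [0.2, -0.001, -0.004, 0.008, 0], [0.2, -0.001, -0.004, 0.008, 0], [0.2, -0.001, -0.004, 0.008, 0]],
])

```text
time_s: 20.38
tcp_pos: [0.5094, 0.0765, 0.14]
eef_rot: [-180.0, 0.0, -104.2]
contact_force: [0.1, 0.2, 0.9]
gripper_width: 0.0515
gripper_force: 0.0
```

Request:
drive_tool([
  [[0.2, 0, 0, -0.25, 0], [0.2, 0, 0, -0.5, 0], [0.2, 0, 0, -0.8, 0], [0.2, 0.4, 0.3, -0.8, 0], [0.2, 0.8, 0.8, -0.8, 0]],
])

```text
time_s: 21.0
tcp_pos: [0.405, 0.0122, 0.2357]
eef_rot: [180.0, -0.0, -104.2]
contact_force: [-1.2, -0.9, 1.6]
gripper_width: 0.0524
gripper_force: 0.0
```

Request:
drive_tool([
  [[0.2, 0.4, 0, 0, 0], [0.2, 0.8, 0, 0, 0], [0.2, 0.8, 0, 0, 0]],
])

```text
time_s: 21.38
tcp_pos: [0.3811, -0.0822, 0.2361]
eef_rot: [-180.0, 0.0, -104.4]
contact_force: [0.3, 0.3, 0.3]
gripper_width: 0.0527
gripper_force: 0.0
```

```bash
python3 -c "
from h import *
t=capture('top')[:,:,::-1];s=capture('scene')[:,:,::-1]
cv2.imwrite('pics/f.png',np.hstack([cv2.resize(t[180:310,210:340],(400,400),interpolation=2),cv2.resize(s[130:230,300:400],(400,400),interpolation=2)]));st()"
```

```text
21.48 px -130.80 py 105.96 z 236.05 F px 0.1 py -0.0 z 1.5 crank 0.681 R 168.3 -104.3117626537373
```

View pics/f.png

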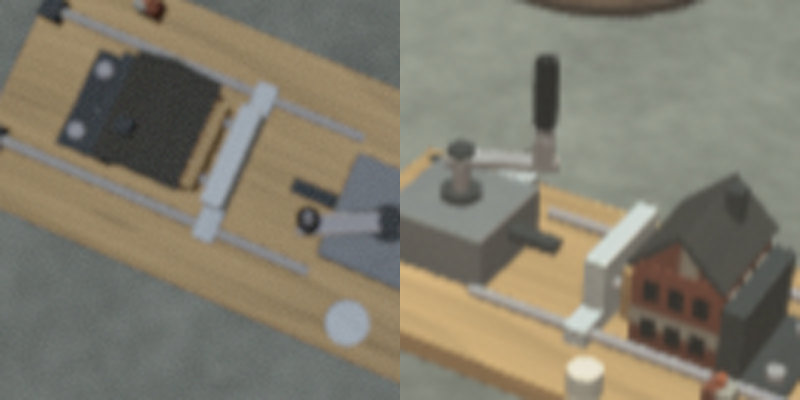

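The house sits between pad and fence, and the handle stands upright (545,95 in the scene half). The tin and chimney have not moved. I'll check the crank angle from the handle top before handing in.

```bash
python3 - <<'E'
from h import *
q=[(210+308*.325,180+219*.325),(300+(545-400)/4,130+58/4)]
a=np.array([.2453,.9694]);b=np.array([-.9694,.2453])
for p in(plane("top",q[0],.167),tri(q[1],q[0])[0]):
  d=p[:2]-[.517,.0203];x,y=d@a*1e3-1,d@b*1e3;print(x,y,np.arctan2(y,-x),p[2])
E
```

```text
48.18471803182622 22.87871032684991 2.6982972454717693 0.16700000000000004
47.883272201898876 22.663164757633766 2.699532072997126 0.1662194102016856
```

```bash
python3 -c "from plant import job;print(job.close_job())"
```

```text
the job is handed in; nothing more can be done
None
```

The job is handed in: the handle is upright, the house is clamped against the fence at an estimated 10–12 N (from handle force and crank angle, not measured directly), and the gripper is clear of the press. I saw no bystander move, and the hand-in call did not return a verdict.

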